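Set and lock the sprung length stop of a panel drilling jig

ROBOT

A 7-joint arm with a two-finger parallel gripper is mounted at the origin on the work surface. World frame = base frame: x ahead of the robot, y to its left, z up, the work surface at z = 0. Lengths are in mm, angles in rad, forces in N, time in s.
With the tool pointing down it reaches from about 400 to 875 mm from the base axis. Payload 19.3 kg.
Tool frame: the origin (TCP) lies at the very end of the fingers, on their centre line; the grasp point (between the pads) lies 19 mm behind it (grip_point_offset is the z of the grasp point in the tool frame, in mm); z points along the fingers, y is the line along which they close (so a half turn about z gives the same grasp; the last joint's range is limited). The gripper opens to 85 mm and grips with 20 to 120 N. Pads are 22 mm wide; open, the fingers measure 114 mm over their backs; the gripper's body (76 mm by 85 mm) begins 54 mm behind the grasp point. The pads swing forward as they close: fully open they stand 13 mm farther back than shut.
Start: joints at [-1.198, 0.521, -0.036, 1.599, 0.021, 1.021, -0.113], TCP at [267.811, 564.705, 231.291] pointing down, gripper open.
Joint ranges: [-2.91, 2.91], [-0.3, 2.13], [-1.5, 1.42], [0.17, 2.43], [-1.26, 4.41], [0.16, 1.93], [-2.52, 2.52]. Speed limits (rad/s): [1.89, 1.89, 2.39, 2.39, 3.01, 3.01, 3.01].

INTERFACE

Orientations are given as a 3x3 rotation matrix whose columns are the frame's x, y, z axes.
In Python, from workcell import movep, movel, goto_joints, open_gripper, clamp, wait, inverse_kinematics, read_state, camera, PlanningError, finish_job, grip_point_offset gives the robot as it stands. Calls block until the motion is done:
- movep(position, orientation): joint-space move of the TCP to a pose.
- movel(position, frame=None, max_speed=150, guard=None): straight line of the TCP; frame=None keeps the orientation; max_speed is the mean speed in mm/s. With guard (N) it stops when the force on the tool has changed by that much, and returns True; else False.
- goto_joints(angles): joint-space move.
- open_gripper() and clamp(): open the fingers fully, or close them until they stop; the grip force is fixed at half the most.
- wait(seconds).
- inverse_kinematics(position, orientation): joint angles nearest the present ones, or None.
- read_state(): the state.
- camera(name): name is "side" or "top"; returns a dict with "image" (480x640x3 uint8, blue, green, red), "range_z" (480x640 float32, mm along the optical axis (not along the pixel's ray), 0 where there is no reading), "fx", "fy", "cx", "cy" (pixels), "dist_coeffs" ([k1, k2, p1, p2, k3] as OpenCV has them; the pictures are not rectified), "cam_to_world" (4x4, takes a point from camera to world coordinates). Camera axes: x right, y up, looking along -z (the intrinsics and any distortion apply to the point x, -y, -z); pixel columns grow to the right and rows downward; lengths in mm; the calibration is good to about 2 mm. A picture is of the moment at which its call begins.
A pose or a line that the arm cannot do raises PlanningError and nothing moves.
- finish_job(): hands the job in; it is judged then, once.
The state is a dict: "time": time; "qpos": joint angles; "qvel": joint speeds; "joint_efforts": joint torques, N m; "eef_pos": TCP position; "tool_rot": TCP orientation; "ft_force": force on the tool from outside, world axes, zero at the start; "torque": the same for the moment, N m; "finger_gap": finger opening in mm; "gripper_force": force on a finger pad.
Only numpy, scipy, OpenCV 4.12 (cv2) and the standard library are available. Lean on these libraries where they do the work, as an engineer would, in place of code of your own. Each camera call takes 0.05 s, during which the arm holds its last target. There are 200 camera calls.

TASK

Pull the black handle of the sprung length gauge out along its scale to the rider that carries the pointed cone, feel there for the hidden notch by pressing the handle lightly sideways, away from the scale, never forcing it (well under 20 N), and let the spring hold it latched in that notch; do not let the slide fly back. Then wind the lock wheel clockwise by its crank, about a full turn, until it comes up firm against its stop. Leave everything else on the bench where it is, and let go of the gauge.

Things in the scene. Friction and masses are not known exactly. Their poses are not given: they have to be found in the camera images.
- gauge: Fixed housing: dark steel base 150 x 400 x 8 mm (x, y), grey cover with top at z = 34 mm over y = -170 to 110 mm. Origin on the table, on the slot's centre line. +y runs along the slot towards the lock wheel; the handle is pulled towards -y. The +x side carries the scale strip and riders, 52 mm from the slot line; under the plain -x side a notched comb is hidden. Yaw varies by 0.25 rad.
- grip (a point): Centre of the handle's black grip block, 26 (gauge x) x 30 (gauge y) x 44 mm high, on a stem in the slot; 68 mm above the table, the block spans z = 46 to 90 mm, 12 mm clear above the cover. Pinch it from above.
- carriage (a joint): Pull-out of the slide in m: 0 at home, grows as the handle is pulled along the gauge's -y, at most 0.135. A spring draws it home: about 5.4 N at 0, plus 60 N/m (about 13 N at 0.12). Three notches of the hidden comb, 35 mm apart, belong to the three riders; the comb sits up to 8 mm to either side of its riders along the slot, one unseen shift for all, new each time.
- handle (a joint): Sideways travel of the handle in m: 0 at home, 0.010 fully over to the gauge's -x; 1.2 N friction, no spring. Off a notch it is blocked hard after about 2 mm; at a notch it goes all the way. A notch is 4 mm wider than the pin, so it enters over about 4 mm of pull-out. With the pin in and the pull eased, the slide backs up to 4 mm and the spring holds the pin on the notch wall: latched.
- pointer (a point): Tip of the steel pointer that moves with the slide over the scale (not sideways), 39 mm from the slot line towards the gauge's +x, 38 mm above the table, level in the gauge's y with the grip's centre. Pulled out to a rider means level with that rider in the gauge's y.
- marker: The dark steel rider that shows the wanted length: a bar 24 x 9 x 6 mm with an upright pointed cone, 22 mm wide at its foot, tip 40 mm above the bar's underside. Fixed; origin at the centre of its underside, 36 mm above the table; axes parallel to the gauge's. It stands at one of three places, 0.050, 0.085 or 0.120 m of pull-out.
- rider_a: One of the two other dark steel riders: the same flat bar, 24 x 9 x 6 mm, without a cone. Fixed, marks a length that is not wanted. Origin at the centre of its underside.
- rider_b: The second flat rider, as rider_a.
- wheel_hub (a point): Centre of the lock wheel, on its upright axis at the height of the rim, 52 mm above the table and 165 mm from the gauge's origin along its +y. Steel wheel, 120 mm over its rim, three spokes.
- crank_grip (a point): Middle of the wheel's black upright crank handle: a revolving cylinder 20 mm in diameter, z = 59 to 99 mm, its axis 42 mm from the wheel's; this point is 79 mm above the table. It turns freely in the fingers, so the hand can go round without twisting. Pinch it from above.
- wheel (a joint): Turn of the lock wheel in rad, growing clockwise as seen from above; starts between 0 and 0.6 and comes up against a firm stop at 6.9. It turns stiffly (about 3 N at the crank) and stays where it is left.
- bracket_a: Bystander: small steel angle bracket, 40 x 45 x 40 mm, loose on the table on the robot's side of the gauge. Origin under its foot.
- bracket_b: Bystander: the same bracket, loose on the table behind the gauge.
- screwdriver: Bystander: screwdriver 200 mm long, lying behind the gauge.
- offcut: Bystander: wooden board 90 x 160 x 18 mm lying at the robot's right.
- screw_jar: Bystander: jar 72 mm in diameter and 90 mm high, at the left.
- tape_case: Bystander: grey tape measure case 75 x 40 x 70 mm, at the left.
- comb (a joint): Overload mounting of the hidden comb, in m: 0 at rest. It gives way towards the gauge's -x, by 1 mm per 4 N, only when the handle is pressed against the comb sideways with more than 18 N; above 0.001 (22 N) the comb counts as forced. Pressing with 5 to 10 N is plenty to feel a tooth and to enter a notch.

How it is judged:
By the outcome, as a careful person would: the job done as asked, in the order asked, and still so for the second after the job is handed in, with the robot touching nothing.
It also fails if it takes over 64 s, if anything falls off the work surface, if the arm or the gripper's body presses on something with over 40 N, if the wrist force passes 120 N, or if a joint passes its speed limit or range.

## Working session

There is one attempt and no reset: what is moved stays moved. The work goes in short steps, each a Python script; the robot and the scene stay as the last script left them, time stands still between calls to the robot, and variables do not carry over. Pictures are saved under pics/ and viewed, at most 10 in all, crops included, and the job is handed in when it is done.

```bash
ls; mkdir -p pics
python3 - <<'E'
from workcell import *
import cv2,numpy as np,pickle
for n in("top","side"):
    c=camera(n); pickle.dump(c,open(n+'.pkl','wb')); cv2.imwrite(f'pics/{n}0.png',c['image'])
    print(n,c['fx'],c['fy'],c['cx'],c['cy'],c['dist_coeffs'],np.round(c['cam_to_world'],3).tolist())
s=read_state();print(s);print(grip_point_offset)
E
```

```text
pics
top 607.8427572570332 607.8427572570332 325.22572681472354 236.8265279946644 [-0.12774181  0.          0.          0.          0.        ] [[0.009, 0.983, -0.184, 249.619], [-1.0, 0.01, 0.002, 52.365], [0.004, 0.184, 0.983, 1747.377], [0.0, 0.0, 0.0, 1.0]]
side 472.7120821545475 472.7120821545475 319.5871832656848 240.2050200690154 [-0.07593814  0.          0.          0.          0.        ] [[0.963, 0.136, -0.233, 290.59], [-0.27, 0.501, -0.822, -880.552], [0.005, 0.855, 0.519, 646.412], [0.0, 0.0, 0.0, 1.0]]
{'time': 0.1, 'qpos': array([-1.19819612,  0.52192121, -0.03636611,  1.59994446,  0.02121329,
        1.02107502, -0.11282566]), 'qvel': array([-0.00041201, -0.00319953,  0.00063354, -0.000889  , -0.00155504,
       -0.00329317, -0.00045514]), 'joint_efforts': array([ 3.32018120e-03, -9.28480840e+01,  1.98456332e+00, -3.70534587e+01,
        1.83397037e-02,  5.36902458e-03,  9.87555552e-06]), 'eef_pos': array([267.68272765, 564.45411127, 230.80587479]), 'tool_rot': array([[-9.03557006e-01,  4.28467745e-01, -3.59070696e-04],
       [ 4.28467892e-01,  9.03556566e-01, -8.93193622e-04],
       [-5.82639716e-05, -9.60901618e-04, -9.99999537e-01]]), 'ft_force': array([ 0.85066192, -0.39095359,  0.79059278]), 'torque': array([-0.04139189, -0.03717477, -0.00655685]), 'gripper_force': 0.0, 'finger_gap': 85.70127934964806}
-18.700000000000003
```

View pics/top0.png

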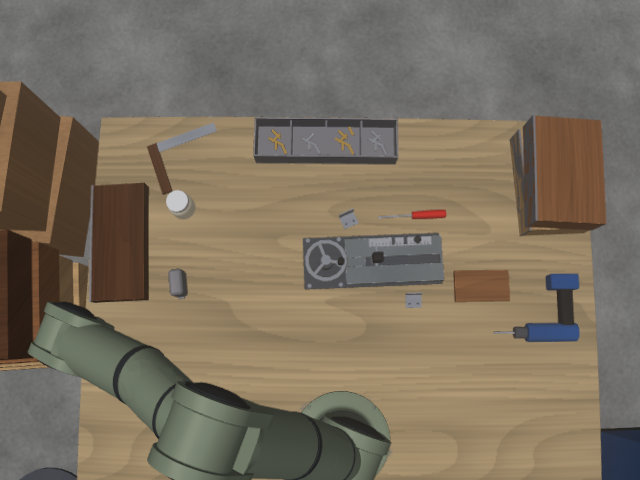

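View pics/side0.png

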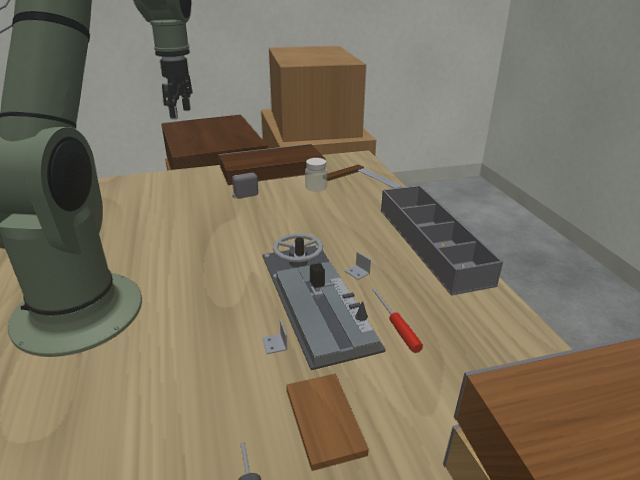

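The top view shows the gauge at about (372,261): wheel at (326,261), grip at (377,257), riders near (370–430,240). In the side view the cone is at about (361,311). Next, enlarged crops.

Run:
```python
import cv2,pickle
t=pickle.load(open('top.pkl','rb'))['image'];s=pickle.load(open('side.pkl','rb'))['image']
cv2.imwrite('pics/t1.png',cv2.resize(t[225:295,295:455],None,fx=5,fy=5,interpolation=cv2.INTER_CUBIC))
cv2.imwrite('pics/s1.png',cv2.resize(s[225:375,255:395],None,fx=4,fy=4,interpolation=cv2.INTER_CUBIC))
```

```text
(no output)
```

View pics/t1.png

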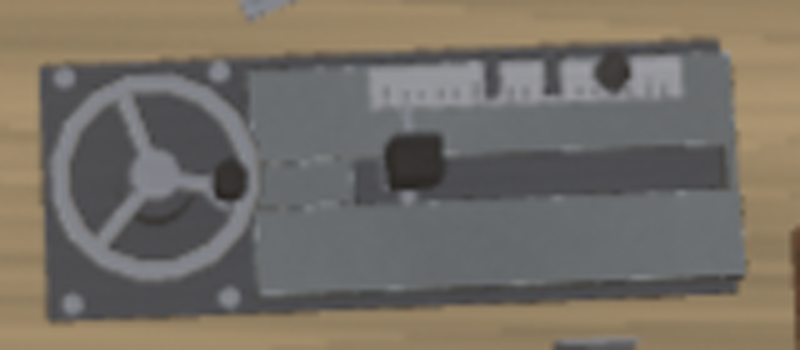

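View pics/s1.png

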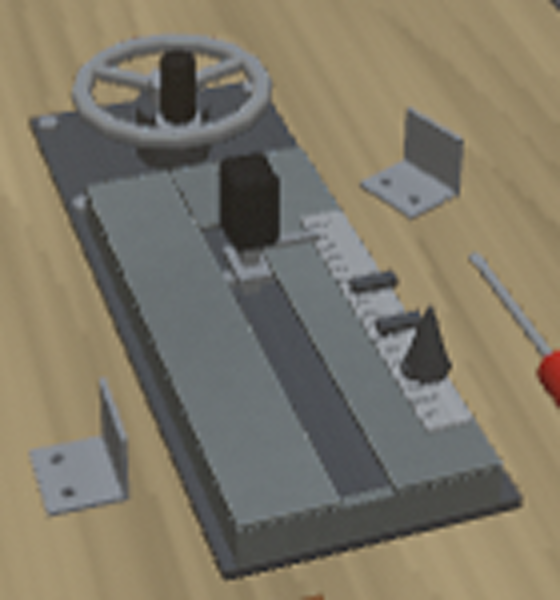

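```bash
cat > h.py <<'E'
import numpy as np,cv2,pickle
from scipy.optimize import least_squares
def proj(c,P):
    M=np.linalg.inv(c['cam_to_world']);Q=(M[:3,:3]@np.asarray(P,float).T).T+M[:3,3]
    Q=Q*[1,-1,-1];K=np.array([[c['fx'],0,c['cx']],[0,c['fy'],c['cy']],[0,0,1]])
    return cv2.projectPoints(Q,np.zeros(3),np.zeros(3),K,np.array(c['dist_coeffs']))[0][:,0]
def back(c,uv,z):
    K=np.array([[c['fx'],0,c['cx']],[0,c['fy'],c['cy']],[0,0,1]])
    n=cv2.undistortPoints(np.array([[uv]],float),K,np.array(c['dist_coeffs']))[0,0]
    d=c['cam_to_world'][:3,:3]@[n[0],-n[1],-1];o=c['cam_to_world'][:3,3]
    return o+d*(z-o[2])/d[2]
E
python3 - <<'E'
from h import *
t=pickle.load(open('top.pkl','rb'));s=pickle.load(open('side.pkl','rb'))
T=lambda u,v:(np.array([u,v])+.5)/5-.5+[295,225]
S=lambda u,v:(np.array([u,v])+.5)/4-.5+[255,225]
G=[(75,200,8),(75,-200,8),(-75,-200,8),(-75,200,8),(0,165,52)]
U=np.array([T(40,66),T(719,40),T(740,291),T(48,321),T(154,176)])
G2=[(-75,200,8),(75,-200,8),(0,165,52)];V=np.array([S(32,118),S(521,500),S(172,90)])
def w(p,g):
    g=np.array(g,float);c,n=np.cos(p[2]),np.sin(p[2])
    return np.c_[p[0]+c*g[:,0]-n*g[:,1],p[1]+n*g[:,0]+c*g[:,1],g[:,2]]
rt=lambda p:(proj(t,w(p,G))-U).ravel()
rs=lambda p:(proj(s,w(p,G2))-V).ravel()
for nm,f in(("top",rt),("side",rs),("both",lambda p:np.r_[rt(p),rs(p)])):
    r=least_squares(f,[560,-20,0]);print(nm,np.round(r.x,4),np.round(r.fun,2))
p=r.x
def loc(P):
    c,n=np.cos(p[2]),np.sin(p[2]);d=P[:2]-p[:2];return np.round([c*d[0]+n*d[1],-n*d[0]+c*d[1],P[2]],1)
for nm,c,uv,z in[("griptop",t,T(414,158),90),("ptr/stem-line",t,T(408,120),38),("ra",t,T(491,78),42),("rb",t,T(551,76),42),("cone",t,T(613,68),76),("conefoot",t,T(612,74),42),
  ("cone S",s,S(431,305),76),("griptop S",s,S(246,160),90),("ptr S",s,S(316,238),38),("crank",t,T(230,178),99),("crank S",s,S(178,55),99)]:
    P=back(c,uv,z);print(nm,np.round(P,1),loc(P))
E
```

```text
top [ 5.083438e+02 -9.488790e+01  5.050000e-02] [ 1.8  -0.32  2.46 -0.55  2.1   0.16  2.04  0.05 -8.12  0.47]
side [ 5.059494e+02 -9.560210e+01  3.660000e-02] [ 0.54  0.43  1.1   2.6  -1.91 -5.37]
both [ 5.071786e+02 -9.500350e+01  4.410000e-02] [ 1.98 -0.37  2.71  0.27  2.02  1.02  1.89  0.02 -8.09  0.51  0.44  0.45
  2.19  1.87 -1.96 -5.48]
griptop [507.3 -96.3  90. ] [ 0.1 -1.3 90. ]
ptr/stem-line [537.3 -97.7  38. ] [30. -4. 38.]
ra [ 561.5 -145.1   42. ] [ 52.  -52.4  42. ]
rb [ 563.  -179.5   42. ] [ 52.  -86.9  42. ]
cone [ 561.6 -209.9   76. ] [  49.3 -117.2   76. ]
conefoot [ 564.5 -214.6   42. ] [  52. -122.   42.]
cone S [ 565.4 -214.9   76. ] [  52.9 -122.3   76. ]
griptop S [506.8 -91.8  90. ] [-0.2  3.2 90. ]
ptr S [543.7 -99.9  38. ] [36.3 -6.5 38. ]
crank [493.9   5.5  99. ] [ -8.8 101.   99. ]
crank S [494.1   6.4  99. ] [ -8.6 101.8  99. ]
```

```bash
cat > fit.py <<'E'
from h import *
t=pickle.load(open('top.pkl','rb'));s=pickle.load(open('side.pkl','rb'))
T=lambda u,v:(np.array([u,v])+.5)/5-.5+[295,225]
S=lambda u,v:(np.array([u,v])+.5)/4-.5+[255,225]
G=lambda b:[(75,200+b,8),(75,-200+b,8),(-75,-200+b,8),(-75,200+b,8),(0,165,52)]
U=np.array([T(40,66),T(719,40),T(740,291),T(48,321),T(154,176)])
G2=lambda b:[(-75,200+b,8),(75,-200+b,8),(0,165,52)];V=np.array([S(32,118),S(521,500),S(172,90)])
def w(p,g):
    g=np.array(g,float);c,n=np.cos(p[2]),np.sin(p[2])
    return np.c_[p[0]+c*g[:,0]-n*g[:,1],p[1]+n*g[:,0]+c*g[:,1],g[:,2]]
rt=lambda p:(proj(t,w(p,G(p[3])))-U).ravel()
rs=lambda p:(proj(s,w(p,G2(p[3])))-V).ravel()
for nm,f in(("top",rt),("side",rs),("both",lambda p:np.r_[rt(p),rs(p)])):
    r=least_squares(f,[507,-95,0.04,20]);print(nm,np.round(r.x,4),np.round(r.fun,2))
p=r.x
def loc(P):
    c,n=np.cos(p[2]),np.sin(p[2]);d=P[:2]-p[:2];return np.round([c*d[0]+n*d[1],-n*d[0]+c*d[1],P[2]],1)
for nm,c,uv,z in[("griptop",t,T(414,158),90),("ptr/stem-line",t,T(408,120),38),("ra",t,T(491,78),42),("rb",t,T(551,76),42),("cone",t,T(613,68),76),("conefoot",t,T(612,74),42),
  ("cone S",s,S(431,305),76),("griptop S",s,S(246,160),90),("ptr S",s,S(316,238),38),("crank",t,T(230,178),99),("crank S",s,S(178,55),99)]:
    P=back(c,uv,z);print(nm,np.round(P,1),loc(P))
print(w(p,[(0,165,0)]))
E
python3 fit.py
python3 - <<'E'
from workcell import *
import numpy as np
s=read_state()
for x,y,z in[(506,-94,56),(503,-218,56),(497,8,70),(455,60,75),(545,60,75),(497,115,75)]:
  for a in(0.04,0.04+np.pi/2,.04-np.pi/2,.04+np.pi):
    # tool z down, tool y at heading a
    Y=np.array([-np.sin(a),np.cos(a),0]);Z=np.array([0,0,-1.]);R=np.c_[np.cross(Y,Z),Y,Z]
    q=inverse_kinematics([x,y,z],R);print(x,y,round(a,2),None if q is None else np.round(q,2))
E
```

```text
top [ 5.094110e+02 -1.177709e+02  5.020000e-02  2.904510e+01] [-0.3  -0.23  0.4  -0.42  0.    0.31 -0.1   0.15  0.01  0.16]
side [ 5.065990e+02 -1.199155e+02  4.250000e-02  2.988660e+01] [-0.52 -0.54  0.16  0.34  0.3  -0.16]
both [ 5.080987e+02 -1.183102e+02  4.660000e-02  2.933270e+01] [-0.14 -0.07  0.61  0.23  0.02  0.99 -0.13  0.32  0.18  0.41 -0.33 -0.72
  0.96 -0.38  0.49 -0.55]
griptop [507.3 -96.3  90. ] [ 0.3 22.  90. ]
ptr/stem-line [537.3 -97.7  38. ] [30.2 19.2 38. ]
ra [ 561.5 -145.1   42. ] [ 52.1 -29.2  42. ]
rb [ 563.  -179.5   42. ] [ 52.  -63.7  42. ]
cone [ 561.6 -209.9   76. ] [ 49.2 -94.   76. ]
conefoot [ 564.5 -214.6   42. ] [ 51.8 -98.8  42. ]
cone S [ 565.4 -214.9   76. ] [ 52.8 -99.1  76. ]
griptop S [506.8 -91.8  90. ] [-0.1 26.5 90. ]
ptr S [543.7 -99.9  38. ] [36.4 16.7 38. ]
crank [493.9   5.5  99. ] [ -8.4 124.4  99. ]
crank S [494.1   6.4  99. ] [ -8.2 125.2  99. ]
[[500.41933324  46.5109558    0.        ]]
506 -94 0.04 [ 0.09  0.62 -0.02  2.02  0.03  0.51  1.65]
506 -94 1.61 [-0.58  0.94  1.01  2.05 -1.12  0.86 -2.  ]
506 -94 -1.53 [-0.13  0.64  0.27  
[... 513 characters left out ...]
07 -0.55  0.55 -1.14]
455 60 0.04 [-0.24  0.52 -0.03  2.15  0.03  0.47  1.32]
455 60 1.61 [-1.02  1.01  1.22  2.18 -1.25  0.99 -2.14]
455 60 -1.53 [-0.46  0.55  0.26  2.16 -0.3   0.47  0.08]
455 60 3.18 [-0.59  0.58  0.43  2.17 -0.5   0.5  -1.3 ]
545 60 0.04 [-0.21  0.62 -0.02  1.92  0.02  0.6   1.38]
545 60 1.61 [-0.93  1.09  1.22  1.96 -1.21  1.1  -2.25]
545 60 -1.53 [-0.44  0.65  0.32  1.93 -0.34  0.61  0.13]
545 60 3.18 [-0.58  0.7   0.52  1.94 -0.56  0.65 -1.23]
497 115 0.04 [-0.32  0.58 -0.03  2.02  0.04  0.54  1.23]
497 115 1.61 [-0.04  0.6  -0.41  2.01  0.4   0.61  2.46]
497 115 -1.53 [-0.54  0.6   0.27  2.03 -0.29  0.54 -0.03]
497 115 3.18 [-0.69  0.64  0.48  2.04 -0.52  0.58 -1.38]
```

```bash
cat > r.py <<'E'
from workcell import *
import numpy as np
A=0.0466; O=np.array([508.1,-118.3])
ex=np.array([np.cos(A),np.sin(A),0]);ey=np.array([-np.sin(A),np.cos(A),0])
R=np.c_[np.cross(ey,[0,0,-1.]),ey,[0,0,-1.]]
def W(x,y,z): return np.r_[O,0]+x*ex+y*ey+[0,0,z]
def st(m=''):
    s=read_state();f=s['ft_force'];d=s['eef_pos']-np.r_[O,0]
    print(m,'t%.1f'%s['time'],'loc',np.round([d@ex,d@ey,d[2]],1),'F',np.round([f@ex,f@ey,f[2]],1),'gap%.1f'%s['finger_gap'],'gf%.0f'%s['gripper_force']);return s
E
python3 - <<'E'
from r import *
import cv2
movep(W(0,23,150),R);st('hover')
print(movel(W(0,23,51),max_speed=120,guard=15));st('down')
c=camera('side');i=c['image'][225:345,245:395]
cv2.imwrite('pics/s2.png',cv2.resize(i,None,fx=4,fy=4))
clamp();st('clamp')
E
```

```text
hover t2.6 loc [  0.3  23.7 150. ] F [-0.3 -0.1  0.2] gap85.6 gf0
False
down t3.6 loc [ 0.3 22.9 51.5] F [-0.2 -0.9  0.3] gap85.4 gf0
clamp t4.2 loc [ 0.2 21.2 51.6] F [ -2.4 -10.2  11.6] gap29.5 gf59
```

View pics/s2.png

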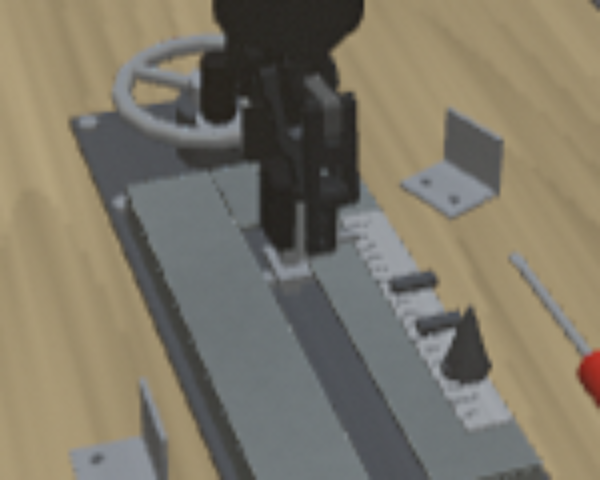

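The picture shows the fingers either side of the grip block, and the pinch is good (gap 29.5). Next I pull out and probe for the notch.

Run:
```python
from r import *
H=21.2;X=0.2;Z=51.3
movel(W(X,H-109,Z),max_speed=60);s=st('pulled')
for p in np.arange(112,117,2.5):
    movel(W(X,H-p,Z),max_speed=40)
    st('at %.1f'%p)
    g=movel(W(X-11,H-p,Z),max_speed=20,guard=6);s=st('press %s'%g)
    if (s['eef_pos']-np.r_[O,0])@ex<X-6: print('IN');break
    movel(W(X,H-p,Z),max_speed=40)
```

```text
pulled t6.2 loc [  0.5 -85.9  51.7] F [-1.8 11.3 12. ] gap29.3 gf60
at 112.0 t6.4 loc [  0.5 -89.   51.7] F [-1.6 11.2 12.9] gap29.3 gf59
press True t6.7 loc [ -1.1 -87.7  51.7] F [ 1.9 10.7 10.3] gap29.7 gf60
at 114.5 t7.2 loc [  0.5 -91.5  51.7] F [-2.1 11.9 12.4] gap29.6 gf61
press True t7.5 loc [ -1.3 -90.4  51.7] F [3.  9.1 7.4] gap29.3 gf60
```

Run:
```python
from r import *
H=21.2;X=0.2;Z=51.3
for p in np.arange(116.5,134,2.2):
    movel(W(X,H-p,Z),max_speed=40)
    g=movel(W(X-11.5,H-p,Z),max_speed=20,guard=9);s=st('%.1f press %s'%(p,g))
    if (s['eef_pos']-np.r_[O,0])@ex<X-5: print('IN');break
    movel(W(X,H-p,Z),max_speed=50)
```

```text
116.5 press True t8.4 loc [ -3.5 -93.3  51.7] F [1.  1.9 6.1] gap29.1 gf60
118.7 press True t9.5 loc [ -9.6 -94.4  51.7] F [ 0.7  6.9 10.5] gap29.2 gf60
IN
```

Run:
```python
from r import *
s=read_state();d=s['eef_pos']-np.r_[O,0];x,y=d@ex,d@ey
movel(W(-10.3,y,51.3),max_speed=20,guard=7);st('seat')
for k in range(12):
    y+=1; movel(W(-10.0,y,51.3),max_speed=20);s=st('ease')
    if s['ft_force']@ey<2: break
```

```text
seat t9.7 loc [ -9.6 -94.2  51.7] F [0.7 2.5 6.9] gap29.3 gf60
ease t10.0 loc [ -9.6 -94.1  51.7] F [ 0.1 -1.8  6.2] gap29.7 gf60
```

Run:
```python
from r import *
import cv2
open_gripper();st('open')
movel(W(-9.6,-93,150),max_speed=150);st('up')
movep(W(-8.3,124.8,150),R);st('over crank')
t=camera('top')['image'];s=camera('side')['image']
a=cv2.resize(t[225:295,295:455],None,fx=5,fy=5,interpolation=cv2.INTER_CUBIC)
cv2.imwrite('pics/s3.png',cv2.resize(s[225:365,245:395],None,fx=4,fy=4,interpolation=cv2.INTER_CUBIC))
```

```text
open t10.6 loc [-10.1 -93.4  51.3] F [ 0.3  0.8 -0. ] gap85.2 gf0
up t11.4 loc [-10.  -92.8 149.3] F [ 0.8 -0.  -0.1] gap85.6 gf0
over crank t12.2 loc [ -8.4 124.  149.6] F [ 0.4 -0.9 -0. ] gap85.5 gf0
```

View pics/s3.png

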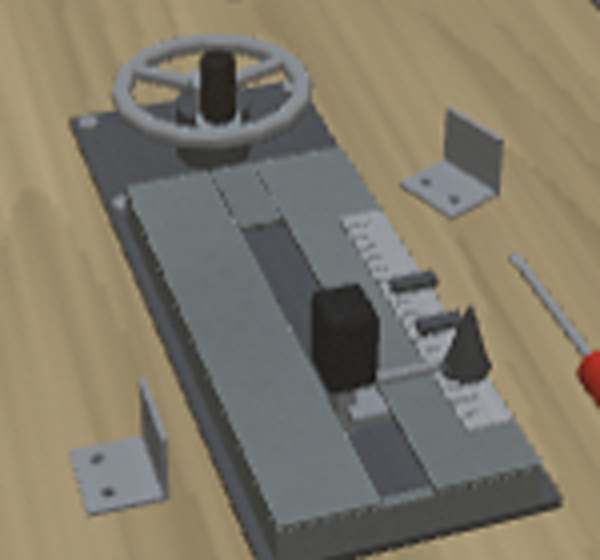

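Latched: the grip stays beside the cone rider, with the pointer level at (440,370). Now the crank.

```bash
cat > wind.py <<'E'
from r import *
HUB=np.array([0,165.]);r=42.;Z=68
def ang():
    d=read_state()['eef_pos']-np.r_[O,0];return d@ex-HUB[0],d@ey-HUB[1]
def wind(total,step=0.25,v=45,lim=15,dr=0.0):
    x,y=ang();th=np.arctan2(y,x);n=0;last=th;real=0
    while n<total:
        n+=step;a=th-n;u=np.array([np.cos(a),np.sin(a)])
        P=HUB+(r+dr)*u
        g=movel(W(P[0],P[1],Z),max_speed=v,guard=30)
        s=read_state();f=s['ft_force'];f=np.array([f@ex,f@ey])
        tan=np.array([u[1],-u[0]]);ft=-f@tan;fr=f@u
        x,y=ang();b=np.arctan2(y,x);real+=(last-b+np.pi)%(2*np.pi)-np.pi;last=b
        print('t%.1f n%.2f real%.2f rad%.1f Ft%.1f Fr%.1f Fz%.1f gap%.1f'%(s['time'],n,real,np.hypot(x,y),ft,fr,s['ft_force'][2],s['finger_gap']),g)
        if ft>lim or g: return True
    return False
E
python3 - <<'E'
from wind import *
print(movel(W(-8.3,124.8,Z),max_speed=120,guard=12));clamp();st('clamp')
wind(1.0)
E
```

```text
False
clamp t13.8 loc [ -8.2 124.5  68.3] F [-1.7 -2.   8.4] gap18.1 gf58
t14.2 n0.25 real0.25 rad41.5 Ft-1.8 Fr-2.3 Fz9.5 gap18.4 False
t14.6 n0.50 real0.51 rad41.6 Ft-3.4 Fr-1.9 Fz9.1 gap18.6 False
t14.9 n0.75 real0.76 rad41.7 Ft-3.0 Fr-1.7 Fz9.4 gap18.4 False
t15.3 n1.00 real1.01 rad41.9 Ft-2.8 Fr0.5 Fz9.9 gap18.2 False
```

Run:
```python
from r import *
import cv2
st()
t=camera('top')['image'];s=camera('side')['image']
a=cv2.resize(t[225:295,295:375],None,fx=5,fy=5,interpolation=cv2.INTER_CUBIC)
b=cv2.resize(s[205:305,245:325],None,fx=5,fy=5,interpolation=cv2.INTER_CUBIC)
cv2.imwrite('pics/c1.png',np.hstack([np.vstack([a,np.zeros((150,400,3),np.uint8)]),b]))
```

```text
t15.3 loc [-39.2 150.4  68.3] F [-1.5  2.4  9.9] gap18.2 gf60
```

View pics/c1.png

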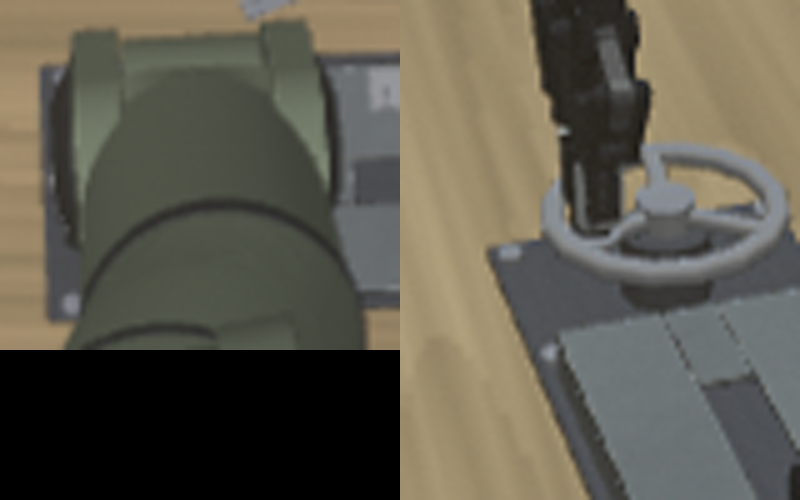

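The crank is in the fingers at about (590,200) and the wheel has turned with it, so I keep winding.

Run:
```python
from wind import *
if not wind(4.75,v=40): wind(2.0,step=0.12,v=25,lim=12)
st()
```

```text
t15.8 n0.25 real0.26 rad42.0 Ft-2.4 Fr1.1 Fz10.0 gap18.2 False
t16.3 n0.50 real0.51 rad42.1 Ft-2.2 Fr1.0 Fz9.7 gap18.4 False
t16.7 n0.75 real0.76 rad42.3 Ft-3.0 Fr2.0 Fz9.6 gap18.3 False
t17.1 n1.00 real1.01 rad42.4 Ft-2.5 Fr3.1 Fz8.9 gap18.0 False
t17.5 n1.25 real1.26 rad42.5 Ft-2.7 Fr4.1 Fz8.7 gap18.7 False
t17.9 n1.50 real1.51 rad42.6 Ft-2.2 Fr2.9 Fz8.8 gap18.3 False
t18.3 n1.75 real1.76 rad42.6 Ft-1.4 Fr3.0 Fz7.2 gap18.1 False
t18.7 n2.00 real2.01 rad42.6 Ft-1.7 Fr1.6 Fz6.4 gap18.3 False
t19.1 n2.25 real2.26 rad42.6 Ft-1.8 Fr2.4 Fz5.8 gap18.2 False
t19.5 n2.50 real2.51 rad42.5 Ft-1.9 Fr2.0 Fz5.7 gap18.4 False
t19.9 n2.75 real2.76 rad42.4 Ft-2.7 Fr0.9 Fz6.9 gap18.1 False
t20.3 n3.00 real3.01 rad42.2 Ft-2.3 Fr0.3 Fz7.0 gap17.9 False
t20.8 n3.25 real3.26 rad42.1 Ft-2.3 Fr0.0 Fz7.5 gap18.2 False
t21.2 n3.50 real3.51 rad41.9 Ft-3.1 Fr-1.7 Fz8.2 gap18.2 False
t21.6 n3.75 real3.76 rad41.8 Ft-2.8 Fr-1.9 Fz9.9 gap18.3 False
t22.0 n4.00 real4.01 rad41.7 Ft-3.0 Fr-1.2 Fz11.8 gap18.3 False
t22.4 n4.25 real4.26 rad41.6 Ft-3.5 Fr-2.4 Fz12.5 gap18.3 False
t22.8 n4.50 real4.51 rad41.5 Ft-2.7 Fr-2.5 Fz11.8 gap18.4 False
t23.2 n4.75 real4.76 rad41.4 Ft-2.6 Fr-3.7 Fz12.7 gap18.1 False
t23.6 n0.12 real0.12 rad41.4 Ft0.2 Fr-3.1 Fz10.0 gap18.6 False
t23.9 n0.24 real0.24 rad41.4 Ft-0.6 Fr-3.5 Fz10.8 gap18.3 False
t24.3 n0.36 real0.36 rad41.5 Ft-0.6 Fr-3.5 Fz10.0 gap18.3 False
t24.6 n0.48 real0.48 rad41.5 Ft-1.1 Fr-4.3 Fz9.2 gap18.4 False
t25.0 n0.60 real0.60 rad41.5 Ft-0.2 Fr-3.1 Fz9.0 gap18.2 False
t25.3 n0.72 real0.72 rad41.5 Ft-0.1 Fr-2.8 Fz8.2 gap18.3 False
t25.7 n0.84 real0.84 rad41.6 Ft-0.3 Fr-2.4 Fz9.4 gap18.2 False
t26.0 n0.96 real0.96 rad41.6 Ft0.1 Fr-2.5 Fz9.0 gap18.4 False
t26.2 n1.08 real0.97 rad41.5 Ft6.7 Fr-1.0 Fz-1.6 gap18.4 True
 t26.2 loc [-25.3 132.1  68.5] F [ 5.5 -3.9 -1.6] gap18.4 gf61
```

Run:
```python
from wind import *
import cv2
wind(0.1,step=0.05,v=15,lim=10)
s=st('firm')
open_gripper();d=read_state()['eef_pos']-np.r_[O,0]
movel(W(d@ex,d@ey,160),max_speed=150);st('up')
movep(W(-30,300,250),R);st('away')
t=camera('top')['image'];s=camera('side')['image']
a=cv2.resize(t[205:315,295:455],None,fx=2.5,fy=2.5,interpolation=cv2.INTER_CUBIC)
b=cv2.resize(s[225:375,245:345+0],None,fx=3.5,fy=3.5,interpolation=cv2.INTER_CUBIC)
o=np.zeros((525,750,3),np.uint8);o[:275,:400]=a;o[:,400:]=b;cv2.imwrite('pics/e.png',o)
```

```text
t26.5 n0.05 real0.00 rad41.6 Ft14.0 Fr-2.3 Fz-2.7 gap18.4 False
firm t26.5 loc [-25.5 132.2  68.4] F [12.1 -7.3 -2.7] gap18.4 gf61
up t27.9 loc [-27.7 133.1 159.4] F [-0.5  0.9 -0.1] gap85.1 gf0
away t28.7 loc [-30.2 299.5 249.2] F [ 1.3 -0.4 -0.3] gap85.5 gf0
```

View pics/e.png

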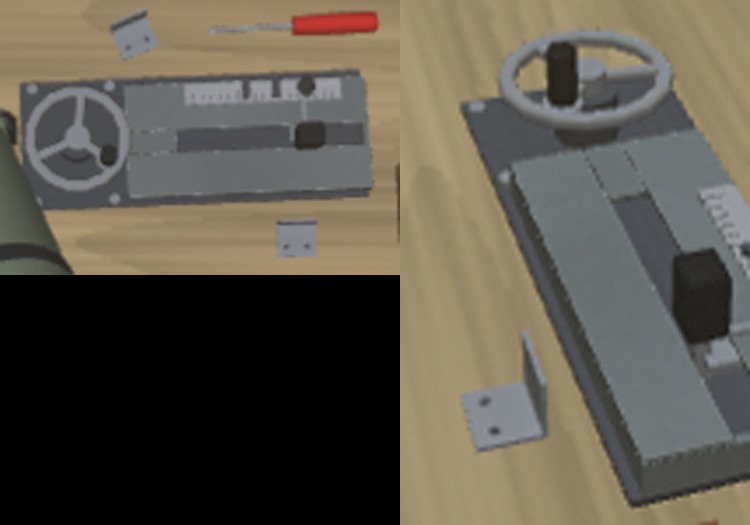

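The handle is latched at the cone rider (top view, about (310,133), pointer at the cone). The crank is at its stop (108,154), the brackets and screwdriver look undisturbed, and the arm is clear.

```bash
python3 -c "
from workcell import *
print(finish_job())"
```

```text
the job is handed in; nothing more can be done
None
```

The handle is latched in the notch at the cone rider, the lock wheel is wound about 6.7 rad clockwise to its firm stop, the gauge is released, and the job was handed in at about 29 s of the 64 s allowed.

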